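Pack the nozzle bottles into the tote

TASK

Pack up after the pour: stand the four squeeze bottles with pointed nozzles upright in the plywood tote, one to a pocket, the two large ones in the wide pockets and the two small ones in the narrow pockets. Set each down on the tote's floor rather than dropping it, and leave the three flat-capped bottles standing where they are.

Things in the scene. Friction and masses are not known exactly. Their poses are not given: they have to be found in the camera images.
- large_1: Large off-white plastic squeeze bottle, 54 mm diameter, upright on the bench: straight body to 116 mm, shoulder to 128 mm, grey ribbed cap collar of 32 mm diameter from 128 to 152 mm (the place to grip), then a pointed nozzle, 20 mm across at its foot, to 182 mm; 0.17 to 0.34 kg. Origin at the centre of its underside, z up; round, so yaw does not matter.
- large_2: Large off-white plastic squeeze bottle, 54 mm diameter, upright on the bench: straight body to 116 mm, shoulder to 128 mm, grey ribbed cap collar of 32 mm diameter from 128 to 152 mm (the place to grip), then a pointed nozzle, 20 mm across at its foot, to 182 mm; 0.17 to 0.34 kg. Origin at the centre of its underside, z up; round, so yaw does not matter.
- small_1: Small off-white plastic squeeze bottle, 36 mm diameter, upright on the bench: straight body to 62 mm, shoulder to 70 mm, grey ribbed cap collar of 28 mm diameter from 70 to 94 mm (the place to grip), then a pointed nozzle, 17 mm across at its foot, to about 117 mm; 0.05 to 0.11 kg. Origin at the centre of its underside, z up; round, so yaw does not matter.
- small_2: Small off-white plastic squeeze bottle, 36 mm diameter, upright on the bench: straight body to 62 mm, shoulder to 70 mm, grey ribbed cap collar of 28 mm diameter from 70 to 94 mm (the place to grip), then a pointed nozzle, 17 mm across at its foot, to about 117 mm; 0.05 to 0.11 kg. Origin at the centre of its underside, z up; round, so yaw does not matter.
- tote: Fixed open plywood tote, 140 (x) by 158 (y) by 70 mm high, 6 mm walls, floor top at 8 mm; left or right, any yaw. Origin: centre of underside, z up. Two wide pockets 70 x 70 mm centred at x +29, y +38 and -38. Two narrow pockets 52 x 52 mm centred at x -38, y +47 and -47. All open from rim to floor. Between the narrow ones a 30 mm slot holds palette knives below the rim: no bottle goes there.
- flat_large_1: Large off-white plastic squeeze bottle, 54 mm diameter, upright on the bench: straight body to 116 mm, shoulder to 128 mm, but closed with a flat grey cap of 32 mm diameter from 128 to 158 mm, no nozzle. Origin at the centre of its underside, z up; round, so yaw does not matter. Does not belong in the tote.
- flat_large_2: Large off-white plastic squeeze bottle, 54 mm diameter, upright on the bench: straight body to 116 mm, shoulder to 128 mm, but closed with a flat grey cap of 32 mm diameter from 128 to 158 mm, no nozzle. Origin at the centre of its underside, z up; round, so yaw does not matter. Does not belong in the tote.
- flat_small: Small off-white plastic squeeze bottle, 36 mm diameter, upright on the bench: straight body to 62 mm, shoulder to 70 mm, but closed with a flat grey cap of 28 mm diameter from 70 to 100 mm, no nozzle. Origin at the centre of its underside, z up; round, so yaw does not matter. Does not belong in the tote.

How it is judged (in metres and radians):
At the end, for the whole second after the job is handed in: Each large nozzle bottle in its own wide pocket, each small one in its own narrow pocket: within 12 mm of the pocket's centre along either tote axis, base on the tote's floor, tilt under 0.12 rad, at rest. The three flat-capped bottles upright, within 25 mm of where they stood ((((x of large_1 in the frame of tote between 0.017 and 0.041 m and y of large_1 in the frame of tote between 0.026 and 0.05 m) and (x of large_2 in the frame of tote between 0.017 and 0.041 m and y of large_2 in the frame of tote between -0.05 and -0.026 m)) or ((x of large_1 in the frame of tote between 0.017 and 0.041 m and y of large_1 in the frame of tote between -0.05 and -0.026 m) and (x of large_2 in the frame of tote between 0.017 and 0.041 m and y of large_2 in the frame of tote between 0.026 and 0.05 m))) and (((x of small_1 in the frame of tote between -0.05 and -0.026 m and y of small_1 in the frame of tote between 0.035 and 0.059 m) and (x of small_2 in the frame of tote between -0.05 and -0.026 m and y of small_2 in the frame of tote between -0.059 and -0.035 m)) or ((x of small_1 in the frame of tote between -0.05 and -0.026 m and y of small_1 in the frame of tote between -0.059 and -0.035 m) and (x of small_2 in the frame of tote between -0.05 and -0.026 m and y of small_2 in the frame of tote between 0.035 and 0.059 m))) and z of large_1 in the frame of tote between 0.004 and 0.014 m and angle between each of large_1, large_2, small_1, small_2, flat_large_1, flat_large_2, flat_small's own z axis and vertical below 0.12 rad and linear speed of each of large_1, large_2, small_1, small_2 below 0.03 m/s and z of large_2 in the frame of tote between 0.004 and 0.014 m and z of small_1 in the frame of tote between 0.004 and 0.014 m and z of small_2 in the frame of tote between 0.004 and 0.014 m and distance of each of flat_large_1, flat_large_2, flat_small from where it was at the start of the episode below 0.025 m); the robot touches nothing.
It fails at once if a flat-capped bottle is taken, pushed more than 40 mm or knocked over (distance of any of flat_large_1, flat_large_2, flat_small from where it was at the start of the episode above 0.04 m or angle between any of flat_large_1, flat_large_2, flat_small's own z axis and vertical above 0.6 rad).
It fails at once if a nozzle bottle is dropped into the tote (falls faster than 0.6 m/s near its floor) ((horizontal distance between large_1 and tote below 0.1 m and height (world z) of large_1 below 0.05 m and linear speed of large_1 above 0.6 m/s) or (horizontal distance between large_2 and tote below 0.1 m and height (world z) of large_2 below 0.05 m and linear speed of large_2 above 0.6 m/s) or (horizontal distance between small_1 and tote below 0.1 m and height (world z) of small_1 below 0.05 m and linear speed of small_1 above 0.6 m/s) or (horizontal distance between small_2 and tote below 0.1 m and height (world z) of small_2 below 0.05 m and linear speed of small_2 above 0.6 m/s)).
It also fails if it takes over 93 s, if anything falls off the work surface, if the arm or the gripper's body presses on something with over 40 N, if the wrist force passes 120 N, or if a joint passes its speed limit or range.

ROBOT

A 6-joint arm with a two-finger parallel gripper is mounted at the origin on the work surface. World frame = base frame: x ahead of the robot, y to its left, z up, the work surface at z = 0. Lengths are in mm, angles in rad, forces in N, time in s.
With the tool pointing down it reaches from about 275 to 750 mm from the base axis. Payload 10.2 kg.
Tool frame: the origin (TCP) lies at the centre of the arm's flange, where the gripper is bolted on; the fingertips stand 173 mm ahead of it and the grasp point (between the pads) lies 155 mm ahead of it; z points along the fingers, y is the line along which they close (so a half turn about z gives the same grasp; the last joint's range is limited). The gripper opens to 85 mm and grips with 20 to 120 N. Pads are 22 mm wide; open, the fingers measure 114 mm over their backs; the gripper's body (76 mm by 85 mm) begins 54 mm behind the grasp point. The pads swing forward as they close: fully open they stand 13 mm farther back than shut.
Start: joints at [-1.383, 0.313, 1.498, -0, 1.331, -0.223], TCP at [209.643, -481.334, 404.694] pointing down, gripper open.
Joint ranges: [-2.94, 2.94], [-0.97, 2.17], [0.19, 2.56], [-1.23, 4.37], [0.02, 3.11], [-2.88, 2.88]. Speed limits (rad/s): [2.39, 2.39, 3.01, 3.14, 3.14, 3.14].

INTERFACE

Orientations are given as a unit quaternion [w, x, y, z].
In Python, from rig import ctrl gives the robot as it stands.
- The arm moves only by the tool creep_tool, called after "Emit:" by a JSON object that holds its "name" and its "arguments". Schema: {"type":"object","properties":{"deltas":{"type":"array","items":{"type":"array","items":{"type":"array","items":{"type":"number"},"minItems":6,"maxItems":6},"minItems":1,"maxItems":8},"minItems":1,"maxItems":1},"jaw":{"type":"number"},"clamp_n":{"type":"number"},"only":{"type":"string"},"quiet":{"type":"boolean"},"lines":{"type":"string"}},"required":["deltas"],"additionalProperties":false}. deltas is a list that holds a single list of rows (three levels of brackets), with 1 to 8 rows, each of 6 numbers: dx, dy, dz in parts of the range, where 1.0 means 0.6 m, then a rotation vector rx, ry, rz in normalised numbers (1 is pi rad); each row is the pose to reach, as a shift and turn from the pose commanded when the call began, along the tool's axes at that moment; what a row does not reach only later rows make up. A row lasts 1/10 s, in which the tool goes at most 50 mm and 0.15 rad, less where a joint would pass 70% of its speed; a pose out of reach is approached as far as the arm can. jaw is the opening from 0.0 (shut) to 1.0 (fully open), set as the call begins (left out keeps the last). The fingers move at their own pace and stop on an object; clamp_n is the grip in N (left out, the last holds). Time passes only in rows, so rows that do not move let the fingers close. The tool returns the time, the measured TCP pose, the force, the opening and the grip force at its end. only (a regular expression) keeps the lines of the reply that match it, lines (a string "A,B") keeps lines A to B, and quiet returns only ok. No shift or turn number may pass 1 either way. Input that does not fit is refused with a message, and nothing moves.
- ctrl.sense(): the state, without advancing time (a new reading comes with each control period).
- ctrl.capture(name): name is "scene" or "side" or "wrist"; returns the picture (400x640x3 uint8, red, green, blue); there is no depth.
- ctrl.calibration(name): a dict with "fx", "fy", "cx", "cy" (pixels), "position" and "attitude" of the camera in the world. Camera axes: x right, y down, z forward; pixel columns grow to the right and rows downward; lengths in mm; the calibration is good to about 2 mm. A picture is of the moment at which its call begins: read the wrist's pose just before it. calibration takes no time and is no camera call; for the wrist camera it gives the pose at the moment of the call.
- ctrl.finish_job(): hands the job in; it is judged then, once.
The state is a dict: "time_s": time; "joints": joint angles; "dq": joint speeds; "tau": joint torques, N m; "eef_pos": TCP position; "ee_rot": TCP orientation; "force": force on the tool from outside, world axes, zero at the start; "wrist_torque": the same for the moment, N m; "grip_width": opening from 0.0 (shut) to 1.0 (fully open); "grip_force": force on a finger pad.
Only numpy, scipy, OpenCV 4.12 (cv2) and the standard library are available. Lean on these libraries where they do the work, as an engineer would, in place of code of your own. Each camera call takes 0.05 s, during which the arm holds its last target. There are 200 camera calls.

## Working session

There is one attempt and no reset: what is moved stays moved. The work goes in short steps, Python scripts to look and compute and a tool call to move; the robot and the scene stay as the last step left them, time stands still between calls to the robot, and variables do not carry over. Pictures are saved under pics/ and viewed, at most 14 in all, crops included, and the job is handed in when it is done.

```bash
ls; mkdir -p pics; python3 - <<'E'
from rig import ctrl
import cv2
for n in("scene","side","wrist"):
    c=ctrl.calibration(n);print(n,c)
    cv2.imwrite(f"pics/{n}0.png",ctrl.capture(n)[:,:,::-1])
print(ctrl.sense())
E
```

```text
pics
rig.py
scene {'fx': 439.3708802444259, 'fy': 439.3708802444259, 'cx': 317.7803020082504, 'cy': 200.364018778941, 'position': array([1212.54388717,  169.89921334,  575.38102413]), 'attitude': array([-0.27026234,  0.56063515,  0.70327979, -0.34357535])}
side {'fx': 486.4430132247837, 'fy': 486.4430132247837, 'cx': 327.8094633268627, 'cy': 201.5588429803364, 'position': array([ 439.7807758 , -766.26502597,  529.47763144]), 'attitude': array([-0.47929933,  0.87312034, -0.0796992 ,  0.03976266])}
wrist {'fx': 294.6220169207311, 'fy': 294.6220169207311, 'cx': 324.31776605805845, 'cy': 200.44452167086536, 'position': array([ 281.43961646, -451.0286449 ,  373.58371841]), 'attitude': array([ 0.12989877,  0.82624311, -0.54141054, -0.08557604])}
{'time_s': 0.15, 'joints': array([-1.38344763e+00,  3.13332916e-01,  1.49825661e+00,  1.47641210e-05,
        1.33100608e+00, -2.23395014e-01]), 'dq': array([ 0.00145816, -0.00096253, -0.00219563, -0.00197017, -0.00023693,
       -0.00030171]), 'tau': array([ 2.01392926e-03, -4.12372220e+01, -2.59794241e+01, -1.29389941e-04,
        3.24659071e-03, -1.65397142e-05]), 'eef_pos': array([ 209.61574718, -481.31209768,  404.26284097]), 'ee_rot': array([-5.01265051e-04,  9.78985455e-01,  2.03929469e-01,  1.62064863e-05]), 'force': array([-0.03293785, -0.00875928,  0.49978735]), 'wrist_torque': array([ 0.01144454,  0.03312023, -0.06026818]), 'grip_force': 0.0, 'grip_width': 1.0001764198415908}
```

View pics/scene0.png

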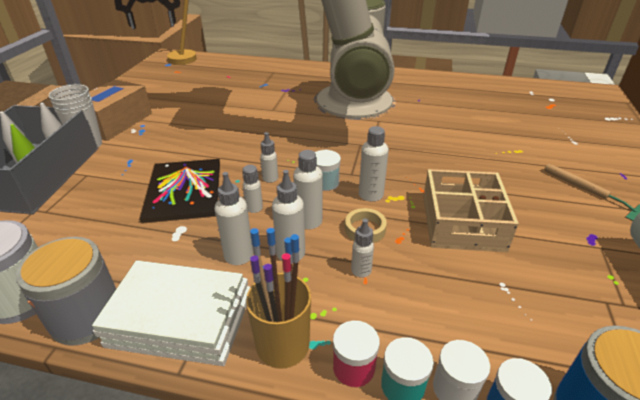

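View pics/side0.png

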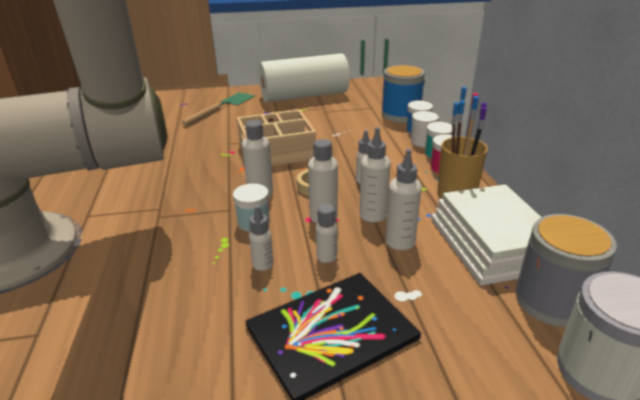

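The scene view shows nozzle bottles with tips at about (228,178), (287,175), (267,135) and (363,224). The flat caps are at (250,170), (307,155) and (376,130), and the tote is around (470,210). In the side view the tips are at (407,155), (377,132), (258,209) and (365,133). I'll enlarge crops to get precise pixels.

```bash
python3 - <<'E'
import cv2
def crop(n,x,y,w,h,s,o):
    i=cv2.imread(f"pics/{n}.png")[y:y+h,x:x+w]
    i=cv2.resize(i,None,fx=s,fy=s,interpolation=cv2.INTER_CUBIC)
    for k in range(0,w,20): cv2.putText(i,str(x+k),(k*s,8),0,.3,(0,0,255)); cv2.line(i,(k*s,10),(k*s,16),(0,0,255))
    for k in range(0,h,20): cv2.putText(i,str(y+k),(0,k*s+4),0,.3,(0,0,255)); cv2.line(i,(20,k*s),(26,k*s),(0,0,255))
    cv2.imwrite(f"pics/{o}.png",i)
crop("scene0",210,120,190,150,4,"sc1")
crop("side0",220,100,200,150,4,"si1")
E
```

```text
(no output)
```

View pics/sc1.png

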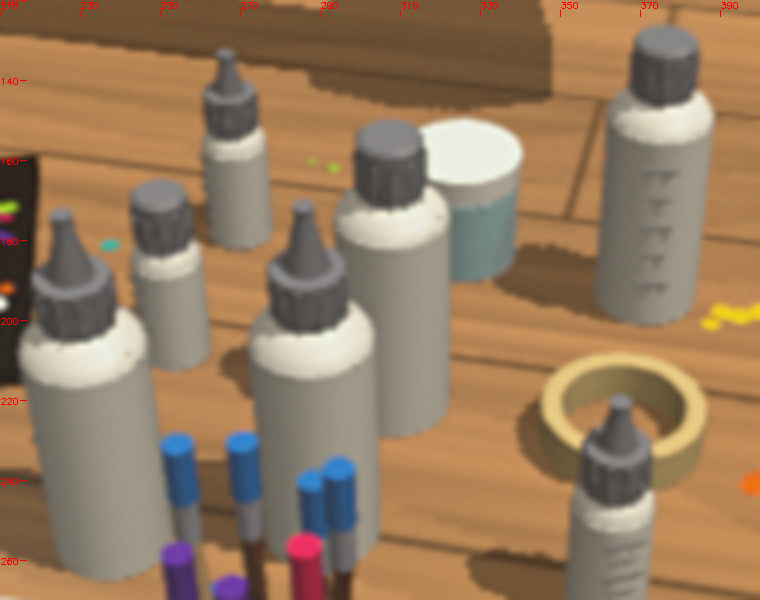

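View pics/si1.png

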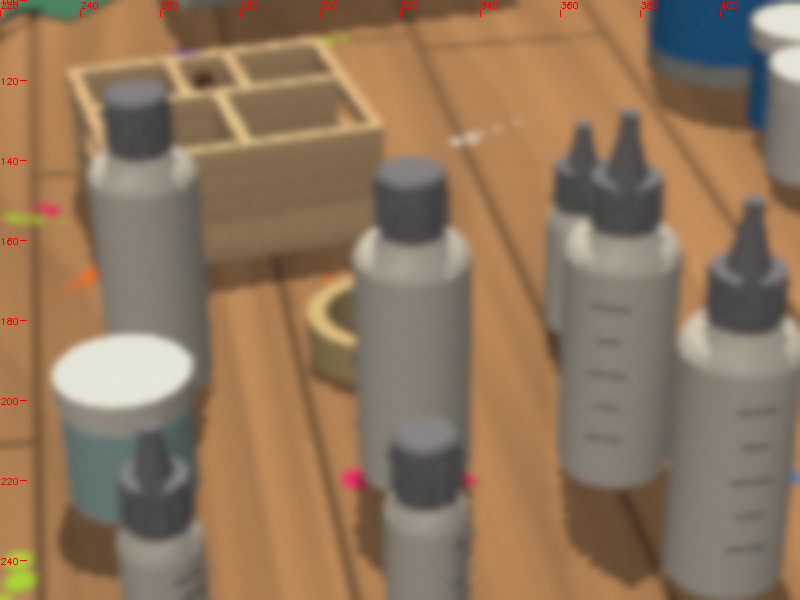

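```bash
python3 - <<'E'
import cv2
i=cv2.imread("pics/scene0.png")[160:260,415:525]
i=cv2.resize(i,None,fx=5,fy=5,interpolation=cv2.INTER_CUBIC)
for k in range(0,110,10): cv2.putText(i,str(415+k),(k*5,8),0,.3,(0,0,255))
for k in range(0,100,10): cv2.putText(i,str(160+k),(0,k*5+4),0,.3,(0,0,255))
cv2.imwrite("pics/tote.png",i)
E
```

```text
(no output)
```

View pics/tote.png

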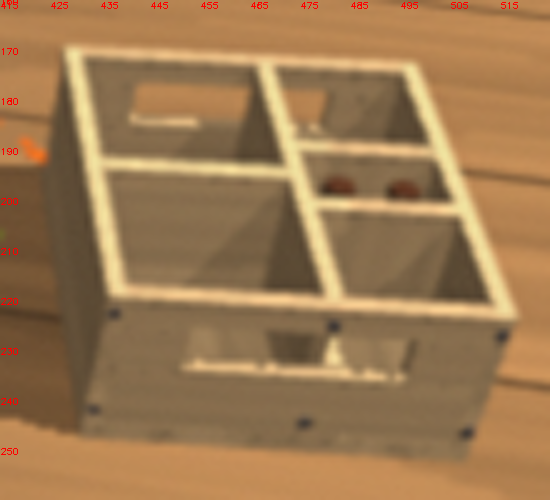

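The crops give tips and cap centres to sub-pixel precision. The tote's rim corners in the scene view are about (428,170), (498,173), (518,224) and (437,219), with the wide pockets on the left. Next I'll triangulate.

```bash
cat > h.py <<'E'
import numpy as np
from scipy.spatial.transform import Rotation as R
from rig import ctrl
def rot(q): return R.from_quat(np.r_[q[1:],q[0]])
def ray(c,u,v):
    d=rot(c["attitude"]).apply([(u-c["cx"])/c["fx"],(v-c["cy"])/c["fy"],1]); return np.array(c["position"]),d/np.linalg.norm(d)
def plane(c,u,v,z):
    p,d=ray(c,u,v); return p+d*(z-p[2])/d[2]
def tri(r1,r2):
    (p,d),(q,e)=r1,r2
    s=np.linalg.lstsq(np.c_[d,-e],q-p,rcond=None)[0]
    a,b=p+s[0]*d,q+s[1]*e; return (a+b)/2,np.linalg.norm(a-b)
def to_tool(g,yaw=None):
    "shift in tool axes that brings the grasp point to g, from the measured pose"
    s=ctrl.sense(); T=rot(s["ee_rot"]); d=np.array(g)-(s["eef_pos"]+T.apply([0,0,155]))
    return T.inv().apply(d)
E
python3 - <<'E'
from h import *
np.set_printoptions(precision=1,suppress=True)
S,D=ctrl.calibration("scene"),ctrl.calibration("side")
for n,a,b,z in [("LA",(225.7,173.2),(408.7,150.3),182),("LB",(285.7,171.3),(377.2,128.3),182),("sA",(266.5,133.3),(258,207.2),117),("sC",(365.2,219.8),(365.8,131.2),117),("fs",(249.7,168),(326,206.8),100),("fL1",(307.5,154),(322.7,142.3),158),("fL2",(376.5,130.5),(254,122.8),158)]:
    print(n,*tri(ray(S,*a),ray(D,*b)),plane(S,*a,z),plane(D,*b,z))
C=np.array([plane(S,*p,70) for p in[(428.4,169.6),(497.6,173),(518,223.6),(436.6,219.4)]])
print(C,C.mean(0),[np.linalg.norm(C[i]-C[i-1]) for i in range(4)])
ex=C[0]+C[3]-C[1]-C[2]; ey=C[0]-C[1]+0; ey=C[3]-C[0]+C[2]-C[1]
print(np.degrees(np.arctan2(ex[1],ex[0])),np.degrees(np.arctan2(ey[1],ey[0])))
c=ctrl.calibration("wrist"); print(rot(c["attitude"]).as_matrix())
s=ctrl.sense();T=rot(s["ee_rot"]);print(T.as_matrix(),T.inv().apply(c["position"]-s["eef_pos"]))
E
```

```text
LA [ 687.9 -102.7  181. ] 0.41930877087354834 [ 689.5 -102.1  182. ] [ 687.2 -104.2  182. ]
LB [661.2 -11.5 181. ] 1.6086356957613457 [663.8 -11.2 182. ] [660.4 -12.2 182. ]
sA [ 442.5 -121.4  114.9] 0.4225102571452456 [ 446.4 -120.1  117. ] [ 442.4 -124.4  117. ]
sC [675.7 121.4 116. ] 0.24264020945764297 [677.1 121.4 117. ] [675.1 119.4 117. ]
fs [ 551.5 -119.9  100.1] 3.3368638766057885 [ 553.7 -120.2  100. ] [ 550.7 -117.4  100. ]
fL1 [566.7   0.1 157.2] 1.98372740575977 [569.6   0.3 158. ] [566.1   0.3 158. ]
fL2 [452.6 109.6 156.5] 3.4769227240193024 [458.7 109.4 158. ] [451.7 110.  158. ]
[[438.1 219.7  70. ]
 [420.2 355.9  70. ]
 [573.9 376.8  70. ]
 [593.5 238.8  70. ]] [506.5 297.8  70. ] [np.float64(156.54037637082536), np.float64(137.3277879955853), np.float64(155.16213054392935), np.float64(139.33702831172167)]
-82.21052082706272 7.383896500381706
[[ 0.4 -0.9 -0.3]
 [-0.9 -0.4 -0.1]
 [-0.   0.3 -1. ]]
[[ 0.9  0.4 -0. ]
 [ 0.4 -0.9  0. ]
 [ 0.  -0.  -1. ]] [77.9  1.  30.6]
```

```bash
python3 - <<'E'
from h import *
np.set_printoptions(precision=3,suppress=True)
S,D=ctrl.calibration("scene"),ctrl.calibration("side")
C=[tri(ray(S,*a),ray(D,*b)) for a,b in [((497.6,173),(237.5,117.5)),((518,223.6),(300.5,110)),((436.6,219.4),(315.5,132))]]
for c in C: print(c)
print([plane(D,*b,70) for b in [(237.5,117.5),(300.5,110),(315.5,132)]], "mid",(C[0][0]+C[2][0])/2)
print(to_tool([442.5,-122,230]))
E
```

```text
(array([417.402, 356.749,  69.345]), np.float64(2.0283660551061122))
(array([573.111, 377.071,  69.35 ]), np.float64(0.02297916287663587))
(array([589.959, 239.601,  68.322]), np.float64(2.077425855351828))
[array([416.935, 357.539,  70.   ]), array([572.919, 375.483,  70.   ]), array([589.09 , 238.014,  70.   ])] mid [503.681 298.175  68.833]
[ 356.942 -236.269   19.578]
```

Units first: shifts go in shares of 0.6 m and turns go in shares of pi rad. So 340 mm is 0.5667, 310 mm is 0.5167, -1.12 rad is -0.3565.

Emit:
{"name": "creep_tool", "arguments": {"deltas": [[[0.075, -0.05, 0.0033, 0, 0, -0.0446], [0.15, -0.1, 0.0083, 0, 0, -0.0891], [0.225, -0.15, 0.0133, 0, 0, -0.1337], [0.3, -0.2, 0.0167, 0, 0, -0.1783], [0.375, -0.25, 0.02, 0, 0, -0.2228], [0.45, -0.3, 0.025, 0, 0, -0.2674], [0.5167, -0.3433, 0.0283, 0, 0, -0.3119], [0.5667, -0.3767, 0.0317, 0, 0, -0.3565]]], "jaw": 1.0}}

```text
time_s: 0.95
eef_pos: [427.0, -143.7, 386.1]
ee_rot: [0.0, 0.719, 0.695, 0.0]
force: [0.1, -0.1, 0.5]
grip_width: 1.001
grip_force: 0.0
```

```bash
python3 - <<'E'
from h import *
print(to_tool([442.5,-122,130]),ctrl.sense()["eef_pos"],rot(ctrl.sense()["ee_rot"]).apply([0,1,0]))
E
```

```text
[ 22.26740219  14.64380068 101.13732828] [ 427.03950637 -143.70859222  386.13730536] [ 9.99407219e-01 -3.44260927e-02  2.34976497e-04]
```

Converted, 75 mm is 0.125, 40 mm is 0.0667, -0.17 rad is -0.0541.

Emit:
{"name": "creep_tool", "arguments": {"deltas": [[[0.02, 0.0133, 0.0667, 0, 0, -0.0255], [0.03, 0.02, 0.125, 0, 0, -0.0509], [0.03, 0.02, 0.125, 0, 0, -0.0541], [0.03, 0.02, 0.125, 0, 0, -0.0541]]]}}

```text
time_s: 1.35
eef_pos: [439.2, -128.5, 311.9]
ee_rot: [-0.0, 0.66, 0.751, -0.0]
force: [0.1, 0.4, 0.1]
grip_width: 1.0
grip_force: 0.0
```

```bash
python3 - <<'E'
from h import *
import cv2
print(to_tool([442.5,-122,88]),ctrl.sense()["eef_pos"],rot(ctrl.sense()["ee_rot"]).apply([0,1,0]))
cv2.imwrite("pics/w1.png",ctrl.capture("wrist")[:,:,::-1])
E
```

```text
[ 6.03891772  4.13475154 68.89783747] [ 439.21601483 -128.51505201  311.89858387] [ 9.91768722e-01  1.28042038e-01 -1.94718653e-04]
```

View pics/w1.png

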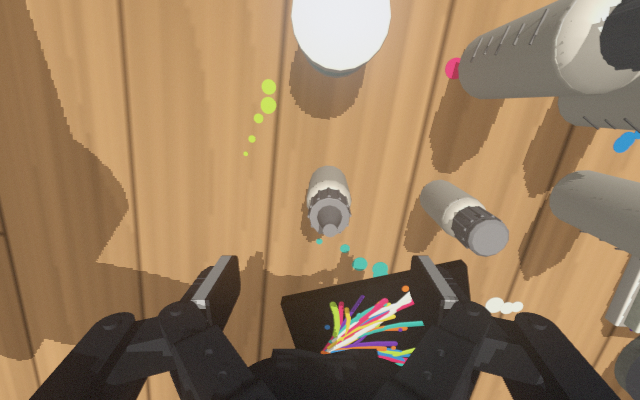

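The wrist view shows small_1's nozzle tip at (329,230), nearly centred between the fingers (columns about 235 and 425). The flat-capped small bottle is at (488,236), clear of them.

```bash
python3 - <<'E'
from h import *
W=ctrl.calibration("wrist")
for u,v,z in((329,229,117),(487,236,100)):
    p=plane(W,u,v,z);print(p)
p=plane(W,329,229,117); print(to_tool([p[0],p[1],88]))
E
```

```text
[ 440.9633793 -122.739816   117.       ]
[ 549.02399373 -121.67072493  100.        ]
[ 6.07920174  2.11427999 69.65718844]
```

Converted, 68 mm is 0.1133, 63 mm is 0.105.

Emit:
{"name": "creep_tool", "arguments": {"deltas": [[[0.01, 0.005, 0, 0, 0, 0], [0.01, 0.005, 0.025, 0, 0, 0], [0.01, 0.005, 0.0533, 0, 0, 0], [0.01, 0.005, 0.0833, 0, 0, 0], [0.01, 0.005, 0.105, 0, 0, 0], [0.01, 0.005, 0.1133, 0, 0, 0], [0.01, 0.005, 0.1133, 0, 0, 0]]]}}

```text
time_s: 2.1
eef_pos: [441.4, -122.0, 243.6]
ee_rot: [0.0, 0.66, 0.751, 0.0]
force: [-0.3, -0.4, -0.4]
grip_width: 1.0
grip_force: 0.0
```

Emit:
{"name": "creep_tool", "arguments": {"deltas": [[[0, 0, 0, 0, 0, 0], [0, 0, 0, 0, 0, 0], [0, 0, 0, 0, 0, 0], [0, 0, 0, 0, 0, 0], [0, 0, 0, 0, 0, 0], [0, 0, 0, 0, 0, 0]]], "jaw": 0.0, "clamp_n": 40}}

```text
time_s: 2.7
eef_pos: [441.4, -121.9, 243.6]
ee_rot: [0.0, 0.66, 0.752, 0.0]
force: [-0.4, 0.6, 5.4]
grip_width: 0.313
grip_force: 39.5
```

Converted, -175 mm is -0.2917, -165 mm is -0.275.

Emit:
{"name": "creep_tool", "arguments": {"deltas": [[[0, 0, -0.0167, 0, 0, 0], [0, 0, -0.05, 0, 0, 0], [0, 0, -0.0917, 0, 0, 0], [0, 0, -0.1417, 0, 0, 0], [0, 0, -0.1917, 0, 0, 0], [0, 0, -0.2417, 0, 0, 0], [0, 0, -0.275, 0, 0, 0], [0, 0, -0.2917, 0, 0, 0]]]}}

```text
time_s: 3.5
eef_pos: [441.1, -121.7, 420.2]
ee_rot: [0.001, 0.66, 0.752, 0.0]
force: [0.4, -0.2, -0.9]
grip_width: 0.312
grip_force: 39.4
```

```bash
python3 - <<'E'
from h import *
s=ctrl.sense();print(s["force"],s["grip_width"],s["joints"],to_tool([452.6,329.7,s["eef_pos"][2]-155]))
E
```

```text
[ 0.44629738 -0.15619131 -0.87218875] 0.31154181854537216 [-5.26134029e-01  1.50404279e-01  1.66237802e+00 -2.28864233e-05
  1.32599561e+00 -6.56185152e-01] [446.35205228  69.58397254  -0.61950993]
```

Converted, 300 mm is 0.5, 260 mm is 0.4333.

Emit:
{"name": "creep_tool", "arguments": {"deltas": [[[0.025, 0.0033, 0, 0, 0, 0], [0.075, 0.0117, 0, 0, 0, 0], [0.1417, 0.0217, 0, 0, 0, 0], [0.2167, 0.0333, 0, 0, 0, 0], [0.2917, 0.045, 0, 0, 0, 0], [0.3667, 0.0567, 0, 0, 0, 0], [0.4333, 0.0683, 0, 0, 0, 0], [0.5, 0.0783, 0, 0, 0, 0]]]}}

```text
time_s: 4.3
eef_pos: [448.1, 184.3, 416.9]
ee_rot: [-0.001, 0.659, 0.752, -0.001]
force: [0.6, -0.0, 0.4]
grip_width: 0.312
grip_force: 39.5
```

Emit:
{"name": "creep_tool", "arguments": {"deltas": [[[0.0667, 0.01, 0, 0, 0, 0], [0.125, 0.02, 0, 0, 0, 0], [0.175, 0.0283, 0, 0, 0, 0], [0.2133, 0.0333, 0, 0, 0, 0], [0.235, 0.0367, 0, 0, 0, 0], [0.2433, 0.0383, 0, 0, 0, 0], [0.2433, 0.0383, 0, 0, 0, 0]]]}}

```text
time_s: 5.0
eef_pos: [452.7, 329.6, 417.6]
ee_rot: [-0.0, 0.66, 0.752, -0.001]
force: [-0.1, -0.4, -0.9]
grip_width: 0.31
grip_force: 39.5
```

```bash
python3 - <<'E'
from h import *
import cv2
s=ctrl.sense();print(s["force"],s["grip_width"],to_tool([452.6,329.7,96]))
cv2.imwrite("pics/w2.png",ctrl.capture("wrist")[:,:,::-1])
E
```

```text
[-0.1497408  -0.37420697 -0.9099909 ] 0.309696926204422 [  0.26474395   0.20701173 166.6167164 ]
```

View pics/w2.png

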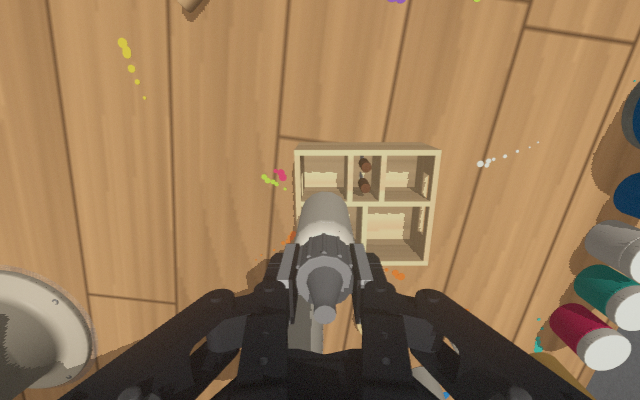

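The wrist view shows the bottle hanging upright. The tote rim corners are at about (295,152), (440,151) and (428,265). I'll check those against the tote estimate.

```bash
python3 - <<'E'
from h import *
import cv2
W=ctrl.calibration("wrist")
P=[plane(W,*p,70) for p in((295,152),(440,151),(428,265))]
for p in P:print(p)
print((P[0]+P[2])/2,np.linalg.norm(P[0]-P[1]),np.linalg.norm(P[2]-P[1]))
E
```

```text
[417.00807987 354.19998772  70.        ]
[571.23711692 375.35101809  70.        ]
[591.27035366 238.28164542  70.        ]
[504.13921676 296.24081657  70.        ] 155.67261145264087 138.52560592789132
```

Converted, 153 mm is 0.255, 147 mm is 0.245.

Emit:
{"name": "creep_tool", "arguments": {"deltas": [[[-0.0017, 0, 0.0167, 0, 0, 0], [-0.0017, 0, 0.05, 0, 0, 0], [-0.0017, 0, 0.1, 0, 0, 0], [-0.0017, 0, 0.15, 0, 0, 0], [-0.0017, 0, 0.1917, 0, 0, 0], [-0.0017, 0, 0.225, 0, 0, 0], [-0.0017, 0, 0.245, 0, 0, 0], [-0.0017, 0, 0.255, 0, 0, 0]]]}}

```text
time_s: 5.85
eef_pos: [453.0, 327.9, 264.1]
ee_rot: [-0.0, 0.66, 0.751, -0.001]
force: [0.2, 0.4, -0.3]
grip_width: 0.315
grip_force: 39.5
```

Emit:
{"name": "creep_tool", "arguments": {"deltas": [[[0, 0, 0.0083, 0, 0, 0], [0, 0, 0.0133, 0, 0, 0], [0, 0, 0.0167, 0, 0, 0], [0, 0, 0.02, 0, 0, 0], [0, 0, 0.02, 0, 0, 0]]]}}

```text
time_s: 6.35
eef_pos: [453.0, 328.5, 253.2]
ee_rot: [0.0, 0.66, 0.752, 0.0]
force: [-0.4, -0.9, 0.4]
grip_width: 0.314
grip_force: 39.5
```

Converted, 2.3 mm is 0.0038, 2 mm is 0.0033.

Emit:
{"name": "creep_tool", "arguments": {"deltas": [[[0, 0, 0.0012, 0, 0, 0], [0, 0, 0.0023, 0, 0, 0], [0, 0, 0.0033, 0, 0, 0], [0, 0, 0.0038, 0, 0, 0], [0, 0, 0.0038, 0, 0, 0]]]}}

```text
time_s: 6.85
eef_pos: [453.0, 328.6, 251.6]
ee_rot: [0.0, 0.66, 0.752, 0.0]
force: [-1.6, -0.8, 5.7]
grip_width: 0.308
grip_force: 40.2
```

Emit:
{"name": "creep_tool", "arguments": {"deltas": [[[0, 0, 0, 0, 0, 0], [0, 0, 0, 0, 0, 0], [0, 0, 0, 0, 0, 0], [0, 0, 0, 0, 0, 0]]], "jaw": 0.6}}

```text
time_s: 7.25
eef_pos: [453.0, 328.5, 250.7]
ee_rot: [-0.0, 0.66, 0.752, -0.0]
force: [0.7, -0.5, 0.6]
grip_width: 0.605
grip_force: 0.0
```

Converted, -100 mm is -0.1667, -70 mm is -0.1167.

Emit:
{"name": "creep_tool", "arguments": {"deltas": [[[0, 0, -0.0167, 0, 0, 0], [0, 0, -0.0583, 0, 0, 0], [0, 0, -0.1167, 0, 0, 0], [0, 0, -0.1667, 0, 0, 0], [0, 0, -0.1667, 0, 0, 0]]]}}

```text
time_s: 7.75
eef_pos: [453.3, 328.7, 355.7]
ee_rot: [0.002, 0.66, 0.752, 0.004]
force: [0.0, -0.0, 0.6]
grip_width: 0.6
grip_force: 0.0
```

```bash
python3 - <<'E'
from h import *
print(to_tool([675.5,121,150]))
E
```

```text
[-235.27086058  191.7461039    51.66473877]
```

Converted, -235 mm is -0.3917, 110 mm is 0.1833.

Emit:
{"name": "creep_tool", "arguments": {"deltas": [[[-0.0333, 0.0267, 0, 0, 0, 0], [-0.0917, 0.075, 0.0083, 0, 0, 0], [-0.1583, 0.1283, 0.025, 0, 0, 0], [-0.225, 0.1833, 0.0417, 0, 0, 0], [-0.2917, 0.2383, 0.0583, 0, 0, 0], [-0.35, 0.285, 0.07, 0, 0, 0], [-0.3833, 0.3117, 0.0767, 0, 0, 0], [-0.3917, 0.3183, 0.0767, 0, 0, 0]]], "jaw": 1.0}}

```text
time_s: 8.55
eef_pos: [674.2, 117.4, 303.0]
ee_rot: [-0.001, 0.661, 0.75, -0.001]
force: [-0.1, 0.3, -0.2]
grip_width: 1.001
grip_force: 0.0
```

Emit:
{"name": "creep_tool", "arguments": {"deltas": [[[0, 0, 0, 0, 0, 0]]]}}

```text
time_s: 8.65
eef_pos: [672.9, 119.9, 304.3]
ee_rot: [-0.0, 0.66, 0.751, -0.0]
force: [-0.2, -0.6, -0.2]
grip_width: 0.999
grip_force: 0.0
```

```bash
python3 - <<'E'
from h import *
import cv2
cv2.imwrite("pics/w3.png",ctrl.capture("wrist")[:,:,::-1])
print(to_tool([675.5,121,88]))
E
```

```text
[-0.3382613   3.20044347 61.76886791]
```

View pics/w3.png

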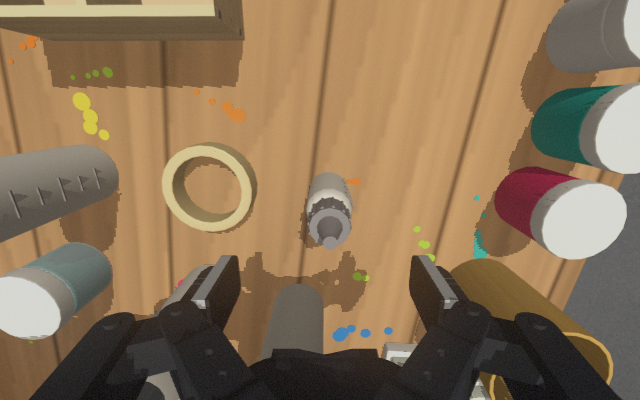

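Small_2's tip is at (330,242), nearly centred between the fingers. The brush cup rim shows at the lower right, around (545,345), so I'll check its clearance.

```bash
python3 - <<'E'
from h import *
W=ctrl.calibration("wrist");S=ctrl.calibration("scene");D=ctrl.calibration("side")
p=plane(W,330,241,117);print(p,to_tool([p[0],p[1],88]))
print("cup rim",tri(ray(S,280,292),ray(D,463,150)), "brush tips",[tri(ray(S,*a),ray(D,*b)) for a,b in(((255,231),(481,93)),((289,242),(459,105)))])
E
```

```text
[674.67668949 123.07409785 117.        ] [ 1.82521578  2.65355436 61.77001667]
cup rim (array([843.45984729,  26.61523202, 105.88986844]), np.float64(7.026003758612893)) brush tips [(array([853.69777003,   8.06128775, 225.35520426]), np.float64(2.0495803361571037)), (array([830.64087744,  41.29898574, 192.34705792]), np.float64(3.3170830093792585))]
```

Converted, 61 mm is 0.1017, 60 mm is 0.1.

Emit:
{"name": "creep_tool", "arguments": {"deltas": [[[0.0017, 0.005, 0.0083, 0, 0, 0], [0.0017, 0.005, 0.0333, 0, 0, 0], [0.0017, 0.005, 0.0633, 0, 0, 0], [0.0017, 0.005, 0.0867, 0, 0, 0], [0.0017, 0.005, 0.1, 0, 0, 0], [0.0017, 0.005, 0.1017, 0, 0, 0], [0.0017, 0.005, 0.1017, 0, 0, 0]]]}}

```text
time_s: 9.4
eef_pos: [675.8, 121.7, 244.1]
ee_rot: [0.0, 0.66, 0.752, 0.0]
force: [0.1, -0.5, 0.1]
grip_width: 1.002
grip_force: 0.0
```

Emit:
{"name": "creep_tool", "arguments": {"deltas": [[[0, 0, 0, 0, 0, 0], [0, 0, 0, 0, 0, 0], [0, 0, 0, 0, 0, 0], [0, 0, 0, 0, 0, 0], [0, 0, 0, 0, 0, 0]]], "jaw": 0.0, "clamp_n": 40}}

```text
time_s: 9.9
eef_pos: [675.8, 121.6, 244.3]
ee_rot: [0.0, 0.66, 0.752, 0.0]
force: [0.4, -0.0, 2.1]
grip_width: 0.313
grip_force: 39.6
```

Emit:
{"name": "creep_tool", "arguments": {"deltas": [[[0, 0, -0.0133, 0, 0, 0], [0, 0, -0.0417, 0, 0, 0], [0, 0, -0.0833, 0, 0, 0], [0, 0, -0.125, 0, 0, 0], [0, 0, -0.1583, 0, 0, 0], [0, 0, -0.175, 0, 0, 0], [0, 0, -0.1783, 0, 0, 0], [0, 0, -0.1783, 0, 0, 0]]]}}

```text
time_s: 10.7
eef_pos: [675.6, 121.6, 350.1]
ee_rot: [-0.0, 0.66, 0.752, -0.0]
force: [0.9, -0.1, -1.4]
grip_width: 0.313
grip_force: 39.5
```

```bash
python3 - <<'E'
from h import *
s=ctrl.sense();print(to_tool([545.8,340.8,s["eef_pos"][2]-155]))
E
```

```text
[ 2.34155777e+02 -1.00161727e+02  1.49846315e-01]
```

Bottom is at about 106 mm, clear of the rim and of the other small bottle.

Converted, 228 mm is 0.38, 212 mm is 0.3533.

Emit:
{"name": "creep_tool", "arguments": {"deltas": [[[0.025, -0.01, 0, 0, 0, 0], [0.075, -0.0317, 0, 0, 0, 0], [0.1333, -0.0567, 0, 0, 0, 0], [0.1917, -0.0817, 0, 0, 0, 0], [0.25, -0.1067, 0, 0, 0, 0], [0.3083, -0.1317, 0, 0, 0, 0], [0.3533, -0.1517, 0, 0, 0, 0], [0.38, -0.1633, 0, 0, 0, 0]]]}}

```text
time_s: 11.5
eef_pos: [546.9, 337.5, 350.1]
ee_rot: [-0.001, 0.659, 0.752, -0.001]
force: [-1.4, -0.1, -1.4]
grip_width: 0.312
grip_force: 39.5
```

Emit:
{"name": "creep_tool", "arguments": {"deltas": [[[0.0083, -0.0033, 0, 0, 0, 0], [0.0083, -0.0033, 0, 0, 0, 0], [0.0083, -0.0033, 0, 0, 0, 0]]]}}

```text
time_s: 11.8
eef_pos: [547.0, 338.8, 350.6]
ee_rot: [0.0, 0.66, 0.751, -0.0]
force: [0.1, -0.2, -0.8]
grip_width: 0.313
grip_force: 39.5
```

```bash
python3 - <<'E'
from h import *
print(to_tool([545.8,340.8,96.3]))
E
```

```text
[ 2.26054769 -0.86764085 99.28924136]
```

Converted, 94 mm is 0.1567, 92 mm is 0.1533.

Emit:
{"name": "creep_tool", "arguments": {"deltas": [[[0.0033, -0.0017, 0.0167, 0, 0, 0], [0.0033, -0.0017, 0.0467, 0, 0, 0], [0.0033, -0.0017, 0.08, 0, 0, 0], [0.0033, -0.0017, 0.11, 0, 0, 0], [0.0033, -0.0017, 0.1333, 0, 0, 0], [0.0033, -0.0017, 0.1467, 0, 0, 0], [0.0033, -0.0017, 0.1533, 0, 0, 0], [0.0033, -0.0017, 0.1567, 0, 0, 0]]]}}

```text
time_s: 12.6
eef_pos: [545.3, 341.5, 256.9]
ee_rot: [0.0, 0.66, 0.751, 0.0]
force: [0.4, -0.1, -1.1]
grip_width: 0.309
grip_force: 39.5
```

Emit:
{"name": "creep_tool", "arguments": {"deltas": [[[0, 0, 0.0025, 0, 0, 0], [0, 0, 0.0042, 0, 0, 0], [0, 0, 0.0058, 0, 0, 0], [0, 0, 0.0067, 0, 0, 0], [0, 0, 0.0072, 0, 0, 0], [0, 0, 0.0072, 0, 0, 0]]]}}

```text
time_s: 13.2
eef_pos: [545.1, 341.6, 252.6]
ee_rot: [0.0, 0.66, 0.752, 0.0]
force: [0.3, -0.4, -1.1]
grip_width: 0.31
grip_force: 39.5
```

Converted, 1.8 mm is 0.003, 1.3 mm is 0.0022.

Emit:
{"name": "creep_tool", "arguments": {"deltas": [[[0, 0, 0.0012, 0, 0, 0], [0, 0, 0.0022, 0, 0, 0], [0, 0, 0.003, 0, 0, 0], [0, 0, 0.003, 0, 0, 0]]]}}

```text
time_s: 13.6
eef_pos: [545.2, 341.6, 252.2]
ee_rot: [0.0, 0.66, 0.752, 0.001]
force: [-1.9, -1.8, 9.0]
grip_width: 0.311
grip_force: 40.5
```

Emit:
{"name": "creep_tool", "arguments": {"deltas": [[[0, 0, 0, 0, 0, 0], [0, 0, 0, 0, 0, 0], [0, 0, 0, 0, 0, 0], [0, 0, 0, 0, 0, 0]]], "jaw": 0.6}}

```text
time_s: 14.0
eef_pos: [545.1, 341.5, 250.6]
ee_rot: [-0.0, 0.66, 0.752, -0.0]
force: [-0.5, 0.4, 0.5]
grip_width: 0.599
grip_force: 0.0
```

Emit:
{"name": "creep_tool", "arguments": {"deltas": [[[0, 0, -0.0167, 0, 0, 0], [0, 0, -0.0583, 0, 0, 0], [0, 0, -0.1167, 0, 0, 0], [0, 0, -0.1667, 0, 0, 0], [0, 0, -0.175, 0, 0, 0], [0, 0, -0.175, 0, 0, 0]]]}}

```text
time_s: 14.6
eef_pos: [545.0, 341.5, 356.9]
ee_rot: [0.0, 0.66, 0.752, 0.001]
force: [-0.1, 0.4, -0.6]
grip_width: 0.605
grip_force: 0.0
```

```bash
python3 - <<'E'
from h import *
print(to_tool([661,-12,215]))
E
```

```text
[-365.65306258   68.89193146  -13.12005771]
```

Converted, -325 mm is -0.5417, -290 mm is -0.4833, 1.12 rad is 0.3565.

Emit:
{"name": "creep_tool", "arguments": {"deltas": [[[-0.0417, 0.0067, -0.0167, 0, 0, 0.0446], [-0.1167, 0.0217, -0.025, 0, 0, 0.0891], [-0.1917, 0.035, -0.025, 0, 0, 0.1337], [-0.2667, 0.05, -0.025, 0, 0, 0.1783], [-0.3417, 0.0633, -0.025, 0, 0, 0.2228], [-0.4167, 0.0783, -0.025, 0, 0, 0.2674], [-0.4833, 0.0917, -0.025, 0, 0, 0.3119], [-0.5417, 0.1017, -0.025, 0, 0, 0.3565]]], "jaw": 1.0}}

```text
time_s: 15.4
eef_pos: [648.1, 25.0, 369.0]
ee_rot: [-0.001, 0.959, 0.283, -0.001]
force: [0.6, 0.2, -0.1]
grip_width: 1.003
grip_force: 0.0
```

Emit:
{"name": "creep_tool", "arguments": {"deltas": [[[0, 0, 0, 0, 0, 0.0446], [0, 0, 0, 0, 0, 0.0891], [0, 0, 0, 0, 0, 0.1337], [0, 0, 0, 0, 0, 0.1432], [0, 0, 0, 0, 0, 0.1432]]]}}

```text
time_s: 15.9
eef_pos: [647.7, 27.2, 369.7]
ee_rot: [-0.0, 0.998, 0.066, -0.001]
force: [-0.1, -0.5, -0.8]
grip_width: 1.003
grip_force: 0.0
```

```bash
python3 - <<'E'
from h import *
import cv2
cv2.imwrite("pics/w4.png",ctrl.capture("wrist")[:,:,::-1])
print(to_tool([661,-12,147]),rot(ctrl.sense()["ee_rot"]).apply([0,1,0]),ctrl.sense()["joints"])
E
```

```text
[ 8.24018504 40.77705295 67.93767683] [ 1.33462645e-01 -9.91053788e-01 -3.33209992e-04] [-1.38285623e-01  6.15174124e-01  1.13130804e+00 -2.79196734e-05
  1.39644863e+00  1.29865327e+00]
```

View pics/w4.png

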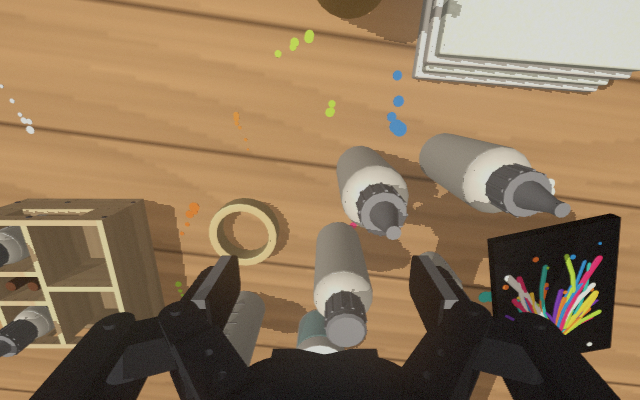

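The wrist view shows both small bottles upright in their narrow pockets. The LB tip is at (394,233), the LA tip at (563,211), and the flat large cap at (345,330).

```bash
python3 - <<'E'
from h import *
W=ctrl.calibration("wrist")
for u,v,z in((394,232,182),(563,210,182),(345,330,158)): print(plane(W,u,v,z))
p=plane(W,394,232,182);print(to_tool([p[0],p[1],147.5]))
P=[plane(W,*p,70) for p in((108,344),(104,288),(118,222))];print(P)
E
```

```text
[661.0258907 -13.0024855 182.       ]
[ 687.12808188 -105.17292958  182.        ]
[ 5.67257233e+02 -4.68614750e-01  1.58000000e+02]
[ 8.13140126 41.77385884 67.43748525]
[array([435.06740728, 246.67912152,  70.        ]), array([510.46540115, 244.0903777 ,  70.        ]), array([589.54840504, 223.19934874,  70.        ])]
```

Converted, 66 mm is 0.11, 62 mm is 0.1033.

Emit:
{"name": "creep_tool", "arguments": {"deltas": [[[0.0067, 0.0333, 0, 0, 0, 0], [0.0133, 0.0633, 0, 0, 0, 0], [0.0133, 0.0683, 0, 0, 0, 0], [0.0133, 0.0683, 0.02, 0, 0, 0], [0.0133, 0.0683, 0.05, 0, 0, 0], [0.0133, 0.0683, 0.0833, 0, 0, 0], [0.0133, 0.0683, 0.1033, 0, 0, 0], [0.0133, 0.0683, 0.11, 0, 0, 0]]]}}

```text
time_s: 16.75
eef_pos: [660.7, -12.1, 302.9]
ee_rot: [-0.0, 0.998, 0.066, -0.001]
force: [0.4, -0.7, -0.4]
grip_width: 0.999
grip_force: 0.0
```

Emit:
{"name": "creep_tool", "arguments": {"deltas": [[[0, 0, 0, 0, 0, 0]]]}}

```text
time_s: 16.85
eef_pos: [661.0, -12.2, 304.4]
ee_rot: [-0.0, 0.998, 0.066, -0.0]
force: [0.1, -0.0, 0.5]
grip_width: 1.001
grip_force: 0.0
```

```bash
python3 - <<'E'
from h import *
print(to_tool([661,-12.6,147.5]))
E
```

```text
[0.06784128 0.40373543 1.94111816]
```

Converted, 2 mm is 0.0033.

Emit:
{"name": "creep_tool", "arguments": {"deltas": [[[0, 0, 0.0033, 0, 0, 0], [0, 0, 0.0033, 0, 0, 0], [0, 0, 0.0033, 0, 0, 0], [0, 0, 0.0033, 0, 0, 0], [0, 0, 0.0033, 0, 0, 0], [0, 0, 0.0033, 0, 0, 0]]], "jaw": 0.0, "clamp_n": 50}}

```text
time_s: 17.45
eef_pos: [661.0, -12.3, 303.4]
ee_rot: [0.0, 0.998, 0.065, 0.001]
force: [-0.1, 1.1, 3.8]
grip_width: 0.356
grip_force: 49.5
```

Emit:
{"name": "creep_tool", "arguments": {"deltas": [[[0, 0, -0.0133, 0, 0, 0], [0, 0, -0.0417, 0, 0, 0], [0, 0, -0.0833, 0, 0, 0], [0, 0, -0.125, 0, 0, 0], [0, 0, -0.1583, 0, 0, 0], [0, 0, -0.175, 0, 0, 0], [0, 0, -0.1783, 0, 0, 0], [0, 0, -0.1783, 0, 0, 0]]]}}

```text
time_s: 18.25
eef_pos: [661.0, -12.4, 408.9]
ee_rot: [-0.0, 0.998, 0.065, -0.001]
force: [-0.7, -0.2, -2.0]
grip_width: 0.357
grip_force: 49.6
```

```bash
python3 - <<'E'
from h import *
s=ctrl.sense();print(s["joints"],to_tool([470,263.7,s["eef_pos"][2]-155]))
E
```

```text
[-1.95659654e-01  6.25682619e-01  1.01409467e+00 -3.14209357e-05
  1.50322312e+00  1.24439944e+00] [-153.14716603 -298.62084371    0.33182649]
```

Converted, -215 mm is -0.3583, -187 mm is -0.3117.

Emit:
{"name": "creep_tool", "arguments": {"deltas": [[[-0.01, -0.0183, 0, 0, 0, 0], [-0.03, -0.0567, 0, 0, 0, 0], [-0.055, -0.1067, 0, 0, 0, 0], [-0.0817, -0.1583, 0, 0, 0, 0], [-0.1083, -0.21, 0, 0, 0, 0], [-0.135, -0.2617, 0, 0, 0, 0], [-0.16, -0.3117, 0, 0, 0, 0], [-0.1833, -0.3583, 0, 0, 0, 0]]]}}

```text
time_s: 19.05
eef_pos: [522.8, 187.5, 408.5]
ee_rot: [0.0, 0.998, 0.065, -0.001]
force: [0.2, 0.1, -1.7]
grip_width: 0.357
grip_force: 49.7
```

Emit:
{"name": "creep_tool", "arguments": {"deltas": [[[-0.0233, -0.045, 0, 0, 0, 0], [-0.045, -0.0867, 0, 0, 0, 0], [-0.0617, -0.1183, 0, 0, 0, 0], [-0.07, -0.135, 0, 0, 0, 0], [-0.0717, -0.14, 0, 0, 0, 0], [-0.0717, -0.14, 0, 0, 0, 0], [-0.0717, -0.14, 0, 0, 0, 0]]]}}

```text
time_s: 19.75
eef_pos: [470.9, 263.4, 409.4]
ee_rot: [0.0, 0.998, 0.065, -0.0]
force: [-0.3, 0.4, -1.9]
grip_width: 0.356
grip_force: 49.7
```

```bash
python3 - <<'E'
from h import *
import cv2
cv2.imwrite("pics/w5.png",ctrl.capture("wrist")[:,:,::-1])
s=ctrl.sense();print(s["force"],to_tool([470,263.7,156.4]))
E
```

```text
[ 0.31502079 -0.27915461 -2.38253378] [-0.7342323  -0.46529424 98.1157854 ]
```

View pics/w5.png

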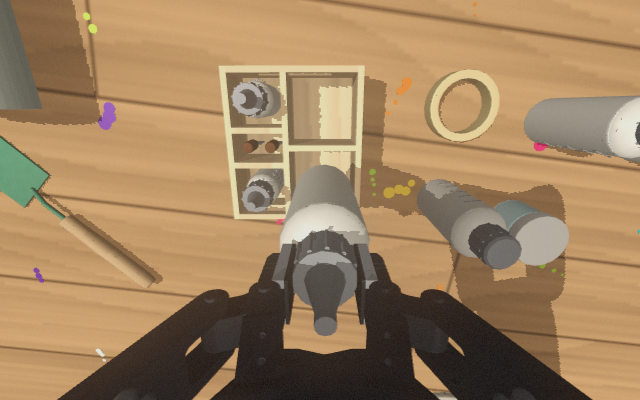

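The bottle hangs straight over the wide pocket. Both small bottles look upright and seated, at (250,98) and (262,190).

Converted, 94 mm is 0.1567, 92 mm is 0.1533.

Emit:
{"name": "creep_tool", "arguments": {"deltas": [[[0, 0, 0.0167, 0, 0, 0], [0, 0, 0.0467, 0, 0, 0], [0, 0, 0.08, 0, 0, 0], [0, 0, 0.11, 0, 0, 0], [0, 0, 0.1333, 0, 0, 0], [0, 0, 0.1467, 0, 0, 0], [0, 0, 0.1533, 0, 0, 0], [0, 0, 0.1567, 0, 0, 0]]]}}

```text
time_s: 20.6
eef_pos: [470.4, 264.0, 315.6]
ee_rot: [0.0, 0.998, 0.065, 0.0]
force: [-0.6, 0.6, -1.2]
grip_width: 0.357
grip_force: 49.7
```

Emit:
{"name": "creep_tool", "arguments": {"deltas": [[[0, 0, 0.0017, 0, 0, 0], [0, 0, 0.0025, 0, 0, 0], [0, 0, 0.0033, 0, 0, 0], [0, 0, 0.0042, 0, 0, 0], [0, 0, 0.005, 0, 0, 0], [0, 0, 0.005, 0, 0, 0]]]}}

```text
time_s: 21.2
eef_pos: [470.3, 264.1, 312.7]
ee_rot: [0.0, 0.998, 0.065, -0.0]
force: [-1.0, 0.5, -2.0]
grip_width: 0.358
grip_force: 49.7
```

Converted, 2 mm is 0.0033, 1.7 mm is 0.0028.

Emit:
{"name": "creep_tool", "arguments": {"deltas": [[[0, 0, 0.0012, 0, 0, 0], [0, 0, 0.002, 0, 0, 0], [0, 0, 0.0028, 0, 0, 0], [0, 0, 0.0033, 0, 0, 0], [0, 0, 0.0033, 0, 0, 0]]]}}

```text
time_s: 21.7
eef_pos: [470.4, 264.1, 311.4]
ee_rot: [-0.0, 0.998, 0.065, 0.001]
force: [-0.4, -0.0, 5.2]
grip_width: 0.357
grip_force: 50.4
```

Emit:
{"name": "creep_tool", "arguments": {"deltas": [[[0, 0, 0, 0, 0, 0], [0, 0, 0, 0, 0, 0], [0, 0, 0, 0, 0, 0], [0, 0, 0, 0, 0, 0]]], "jaw": 0.7}}

```text
time_s: 22.1
eef_pos: [470.3, 264.1, 310.6]
ee_rot: [0.0, 0.998, 0.065, -0.0]
force: [0.3, -0.1, 0.1]
grip_width: 0.698
grip_force: 0.0
```

Emit:
{"name": "creep_tool", "arguments": {"deltas": [[[0, 0, -0.0167, 0, 0, 0], [0, 0, -0.05, 0, 0, 0], [0, 0, -0.0917, 0, 0, 0], [0, 0, -0.125, 0, 0, 0], [0, 0, -0.13, 0, 0, 0], [0, 0, -0.13, 0, 0, 0]]]}}

```text
time_s: 22.7
eef_pos: [470.2, 264.1, 389.0]
ee_rot: [-0.0, 0.998, 0.065, 0.0]
force: [1.3, -0.7, -0.9]
grip_width: 0.699
grip_force: 0.0
```

```bash
python3 - <<'E'
from h import *
print(to_tool([687.5,-104,225]))
E
```

```text
[167.30750479 393.29002929   9.05629473]
```

Converted, 308 mm is 0.5133, 268 mm is 0.4467.

Emit:
{"name": "creep_tool", "arguments": {"deltas": [[[0.02, 0.0467, 0, 0, 0, 0], [0.0483, 0.1133, 0, 0, 0, 0], [0.0767, 0.18, 0, 0, 0, 0], [0.105, 0.2467, 0, 0, 0, 0], [0.1333, 0.3133, 0, 0, 0, 0], [0.1617, 0.38, 0, 0, 0, 0], [0.19, 0.4467, 0, 0, 0, 0], [0.2183, 0.5133, 0, 0, 0, 0]]], "jaw": 1.0}}

```text
time_s: 23.5
eef_pos: [641.0, -25.9, 387.2]
ee_rot: [-0.0, 0.998, 0.065, -0.001]
force: [0.5, 0.7, -0.1]
grip_width: 0.999
grip_force: 0.0
```

Emit:
{"name": "creep_tool", "arguments": {"deltas": [[[0.0267, 0.0633, 0.0067, 0, 0, 0], [0.0467, 0.11, 0.0133, 0, 0, 0], [0.0583, 0.1367, 0.0133, 0, 0, 0], [0.0583, 0.1367, 0.0133, 0, 0, 0], [0.0583, 0.1367, 0.0133, 0, 0, 0]]]}}

```text
time_s: 24.0
eef_pos: [685.6, -100.5, 379.6]
ee_rot: [-0.0, 0.998, 0.065, -0.001]
force: [0.1, 0.2, -0.2]
grip_width: 0.999
grip_force: 0.0
```

```bash
python3 - <<'E'
from h import *
print(to_tool([687.5,-104,147.5]))
E
```

```text
[ 1.82265421  3.9778886  77.05150376]
```

Converted, 77 mm is 0.1283, 76 mm is 0.1267.

Emit:
{"name": "creep_tool", "arguments": {"deltas": [[[0.0033, 0.005, 0.0083, 0, 0, 0], [0.0033, 0.005, 0.0367, 0, 0, 0], [0.0033, 0.005, 0.07, 0, 0, 0], [0.0033, 0.005, 0.1, 0, 0, 0], [0.0033, 0.005, 0.1183, 0, 0, 0], [0.0033, 0.005, 0.1267, 0, 0, 0], [0.0033, 0.005, 0.1283, 0, 0, 0], [0.0033, 0.005, 0.1283, 0, 0, 0]]]}}

```text
time_s: 24.8
eef_pos: [688.2, -103.5, 304.5]
ee_rot: [0.0, 0.998, 0.065, 0.001]
force: [-0.5, 0.8, -0.2]
grip_width: 1.003
grip_force: 0.0
```

Emit:
{"name": "creep_tool", "arguments": {"deltas": [[[0, 0, 0, 0, 0, 0], [0, 0, 0, 0, 0, 0], [0, 0, 0, 0, 0, 0], [0, 0, 0, 0, 0, 0], [0, 0, 0, 0, 0, 0], [0, 0, 0, 0, 0, 0]]], "jaw": 0.0, "clamp_n": 50}}

```text
time_s: 25.4
eef_pos: [688.2, -103.6, 304.2]
ee_rot: [0.0, 0.998, 0.065, 0.0]
force: [0.3, -0.0, 3.3]
grip_width: 0.359
grip_force: 49.6
```

Emit:
{"name": "creep_tool", "arguments": {"deltas": [[[0, 0, -0.0133, 0, 0, 0], [0, 0, -0.0417, 0, 0, 0], [0, 0, -0.0833, 0, 0, 0], [0, 0, -0.125, 0, 0, 0], [0, 0, -0.1583, 0, 0, 0], [0, 0, -0.175, 0, 0, 0], [0, 0, -0.1783, 0, 0, 0], [0, 0, -0.1783, 0, 0, 0]]]}}

```text
time_s: 26.2
eef_pos: [688.1, -103.7, 409.8]
ee_rot: [-0.0, 0.998, 0.065, -0.001]
force: [-0.6, -0.7, -2.9]
grip_width: 0.358
grip_force: 49.8
```

```bash
python3 - <<'E'
from h import *
s=ctrl.sense();print(to_tool([545.4,273.3,s["eef_pos"][2]-155]))
E
```

```text
[ -92.15279647 -392.27146706    0.39716997]
```

Units first: shifts go in shares of 0.6 m and turns go in shares of pi rad. So -245 mm is -0.4083, -212 mm is -0.3533.

Emit:
{"name": "creep_tool", "arguments": {"deltas": [[[-0.005, -0.02, 0, 0, 0, 0], [-0.015, -0.0633, 0, 0, 0, 0], [-0.0283, -0.12, 0, 0, 0, 0], [-0.0417, -0.1783, 0, 0, 0, 0], [-0.055, -0.2367, 0, 0, 0, 0], [-0.0683, -0.295, 0, 0, 0, 0], [-0.0817, -0.3533, 0, 0, 0, 0], [-0.095, -0.4083, 0, 0, 0, 0]]]}}

```text
time_s: 27.0
eef_pos: [598.3, 133.9, 409.9]
ee_rot: [-0.0, 0.998, 0.066, -0.001]
force: [0.2, 0.1, -3.1]
grip_width: 0.353
grip_force: 49.9
```

Emit:
{"name": "creep_tool", "arguments": {"deltas": [[[-0.0133, -0.0567, 0, 0, 0, 0], [-0.0267, -0.1133, 0, 0, 0, 0], [-0.04, -0.1667, 0, 0, 0, 0], [-0.05, -0.2083, 0, 0, 0, 0], [-0.0567, -0.235, 0, 0, 0, 0], [-0.0583, -0.245, 0, 0, 0, 0], [-0.0583, -0.245, 0, 0, 0, 0], [-0.0583, -0.245, 0, 0, 0, 0]]]}}

```text
time_s: 27.8
eef_pos: [546.2, 272.2, 410.5]
ee_rot: [0.0, 0.998, 0.065, -0.0]
force: [0.6, -0.4, -3.2]
grip_width: 0.353
grip_force: 49.9
```

```bash
python3 - <<'E'
from h import *
s=ctrl.sense();print(s["force"],to_tool([545.4,273.3,156.7]))
E
```

```text
[ 0.55134606 -0.38230778 -3.19013895] [-0.54977812 -1.31584787 98.79182033]
```

Converted, 94 mm is 0.1567, 92 mm is 0.1533.

Emit:
{"name": "creep_tool", "arguments": {"deltas": [[[0, -0.0017, 0.0167, 0, 0, 0], [0, -0.0017, 0.0467, 0, 0, 0], [0, -0.0017, 0.08, 0, 0, 0], [0, -0.0017, 0.11, 0, 0, 0], [0, -0.0017, 0.1333, 0, 0, 0], [0, -0.0017, 0.1467, 0, 0, 0], [0, -0.0017, 0.1533, 0, 0, 0], [0, -0.0017, 0.1567, 0, 0, 0]]]}}

```text
time_s: 28.6
eef_pos: [545.8, 273.8, 316.7]
ee_rot: [0.0, 0.998, 0.065, 0.0]
force: [0.8, -0.5, -2.0]
grip_width: 0.356
grip_force: 49.9
```

Emit:
{"name": "creep_tool", "arguments": {"deltas": [[[0, 0, 0.0017, 0, 0, 0], [0, 0, 0.0025, 0, 0, 0], [0, 0, 0.0033, 0, 0, 0], [0, 0, 0.0042, 0, 0, 0], [0, 0, 0.005, 0, 0, 0], [0, 0, 0.005, 0, 0, 0]]]}}

```text
time_s: 29.2
eef_pos: [545.6, 274.0, 313.7]
ee_rot: [0.0, 0.998, 0.065, -0.0]
force: [0.5, 0.1, -2.5]
grip_width: 0.358
grip_force: 49.9
```

Converted, 2.2 mm is 0.0037, 1.7 mm is 0.0028.

Emit:
{"name": "creep_tool", "arguments": {"deltas": [[[0, 0, 0.0012, 0, 0, 0], [0, 0, 0.002, 0, 0, 0], [0, 0, 0.0028, 0, 0, 0], [0, 0, 0.0037, 0, 0, 0], [0, 0, 0.0037, 0, 0, 0]]]}}

```text
time_s: 29.7
eef_pos: [545.7, 274.0, 312.2]
ee_rot: [-0.0, 0.998, 0.065, 0.001]
force: [0.3, 0.7, 2.8]
grip_width: 0.355
grip_force: 50.5
```

Emit:
{"name": "creep_tool", "arguments": {"deltas": [[[0, 0, 0, 0, 0, 0], [0, 0, 0, 0, 0, 0], [0, 0, 0, 0, 0, 0], [0, 0, 0, 0, 0, 0]]], "jaw": 0.7}}

```text
time_s: 30.1
eef_pos: [545.7, 274.0, 311.5]
ee_rot: [0.0, 0.998, 0.065, -0.0]
force: [-1.0, -0.0, 0.1]
grip_width: 0.702
grip_force: 0.0
```

Emit:
{"name": "creep_tool", "arguments": {"deltas": [[[0, 0, -0.0167, 0, 0, 0], [0, 0, -0.05, 0, 0, 0], [0, 0, -0.0917, 0, 0, 0], [0, 0, -0.1333, 0, 0, 0], [0, 0, -0.175, 0, 0, 0], [0, 0, -0.2083, 0, 0, 0], [0, 0, -0.2167, 0, 0, 0], [0, 0, -0.2167, 0, 0, 0]]]}}

```text
time_s: 30.9
eef_pos: [545.5, 274.0, 442.1]
ee_rot: [-0.0, 0.998, 0.065, 0.001]
force: [-0.4, -0.0, -0.3]
grip_width: 0.7
grip_force: 0.0
```

Emit:
{"name": "creep_tool", "arguments": {"deltas": [[[-0.05, 0, 0, 0, 0, 0], [-0.1167, 0, 0, 0, 0, 0], [-0.1833, 0, 0, 0, 0, 0], [-0.2167, 0, 0, 0, 0, 0], [-0.2167, 0, 0, 0, 0, 0]]]}}

```text
time_s: 31.4
eef_pos: [414.8, 257.0, 441.1]
ee_rot: [0.0, 0.998, 0.066, -0.001]
force: [-0.3, 0.1, -0.7]
grip_width: 0.701
grip_force: 0.0
```

```bash
python3 - <<'E'
from h import *
import cv2
a=ctrl.capture("scene")[110:270,200:520,::-1]
cv2.imwrite("pics/end.png",cv2.resize(a,None,fx=2.5,fy=2.5,interpolation=cv2.INTER_CUBIC))
cv2.imwrite("pics/wend.png",ctrl.capture("wrist")[:,:,::-1])
E
```

```text
(no output)
```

View pics/end.png

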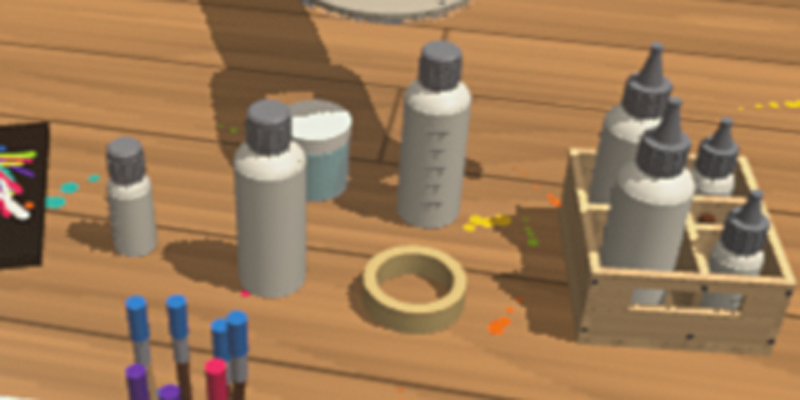

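View pics/wend.png

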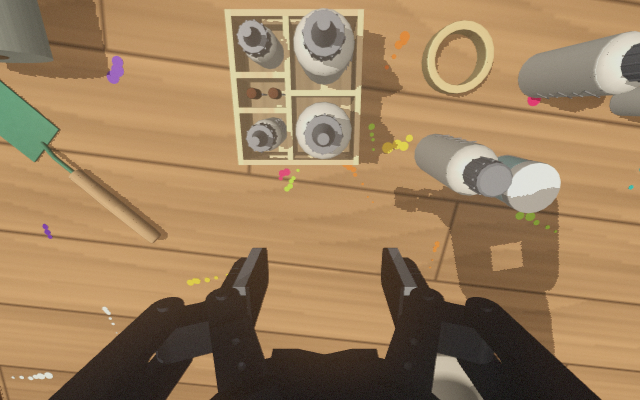

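Both views show all four nozzle bottles upright in the right pockets, the flat-capped bottles untouched, and the gripper clear. I'll do a quick numeric check using the tips at (323,135) and (265,137) and the rim corners at (225,11), (362,11), (359,163) and (239,163).

```bash
python3 - <<'E'
from h import *
W=ctrl.calibration("wrist")
C=np.array([plane(W,*p,70) for p in((225,11),(363,11),(359,163),(239,163))]);c=C.mean(0);print(c)
ey=(C[0]+C[1]-C[2]-C[3]);ey/=np.linalg.norm(ey);ex=np.array([ey[1],-ey[0],0])
for u,v,z in((325,36,190),(323,135,190),(257,41,125),(264,137,125)):
    p=plane(W,u,v,z);print(p,(p-c)@ex,(p-c)@ey)
E
```

```text
[503.48197406 297.3376299   70.        ]
[538.10559093 271.21136443 190.        ] 30.601031167123573 30.74009571885335
[473.83458298 264.20282845 190.        ] 28.785310577241134 -33.88640967051215
[539.42146631 330.63452165 125.        ] -28.088399477638305 40.14189729058343
[458.52720892 319.09161782 125.        ] -27.677477031957793 -41.57071281253512
```

```bash
python3 - <<'E'
from h import *
S=ctrl.calibration("scene")
c=np.array([506,297.5,70]);ex=np.array([.13,-.9915,0]);ey=np.array([.9915,.13,0])  # tote as seen by this camera
for u,v,z in((490.4,159.2,125),(502,188,125),(462.4,129.2,190),(469.2,151.2,190)):
    p=plane(S,u,v,z);print(p,(p-c)@ex,(p-c)@ey)
E
```

```text
[461.82744975 326.4758322  125.        ] -34.47196916233093 -40.030225382767604
[552.00489562 339.00035766 125.        ] -35.16696819206469 51.008900504950475
[478.68338265 262.73061859 190.        ] 30.922681414329062 -31.604445686751948
[552.49826941 271.68355802 190.        ] 31.641777249799045 42.746896661895
```

```bash
python3 -c "
from rig import ctrl
print(ctrl.finish_job())"
```

```text
the job is handed in; nothing more can be done
None
```

I handed the job in at about 31.5 s: all four nozzle bottles stand in their correct tote pockets, each lowered until it touched the floor, and the final pictures show the three flat-capped bottles undisturbed; no verdict was returned.

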